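# Find the empty return by weight, pack it and show the full one to the scanner

### The arm

A 6-joint arm with a two-finger parallel gripper is mounted at the origin on a cart in front of the work surface, level with it; the furniture and walls round the work are solid. World frame = base frame: x ahead of the robot, y to its left, z up, the work surface at z = 0. Lengths are in mm, angles in rad, forces in N, time in s.
With the tool pointing down it reaches from about 400 to 925 mm from the base axis. Payload 12.5 kg.
Tool frame: the origin (TCP) lies between the finger pads; the fingertips stand 19 mm ahead of it and the grasp point (between the pads) is the TCP (env.nose_length is the distance from the TCP to the fingertips, in mm); z points along the fingers, y is the line along which they close (so a half turn about z gives the same grasp; the last joint's range is limited). The gripper opens to 95 mm and grips with 3 to 60 N. Pads are 20 mm wide; open, the fingers measure 119 mm over their backs; the gripper's body (75 mm by 180 mm) begins 59 mm behind the grasp point.
Start: joints at [1.176, 0.491, 1.559, -0, 1.092, -0.106], TCP at [177.983, 599.138, 233.661] pointing down, gripper open.
Joint ranges: [-3.1, 3.1], [-0.84, 2.19], [0.05, 2.79], [-1.13, 4.28], [0.06, 2.93], [-2.69, 2.69]. Speed limits (rad/s): [2.22, 2.22, 2.79, 3.14, 3.14, 3.14].

### API

Orientations are given as [roll, pitch, yaw] about the fixed x, y, z axes, in that order (R = Rz(yaw) Ry(pitch) Rx(roll)).
In Python, from cell import env gives the robot as it stands. The module is installed in compiled form; this text tells all that it offers.
- The arm moves only by the tool drive_tool, never from a script. Its argument "rows" is a list that holds one entry, the list of rows, each a list of 7 numbers: the shift along the tool's x, y, z scaled (see below), then the turn, a rotation vector about the tool's x, y, z scaled (see below), then the opening, from 0 (shut) to 1 (fully open). In form: [[[tx, ty, tz, ax, ay, az, jaw], ...]]. A call has 1 to 5 rows; each row shifts and turns the commanded pose from where the row before left it, along the tool's axes as they then stand; what a row does not reach is not made up. The controller multiplies each number of a shift by 250 mm and each number of a turn by 180 degrees. A row lasts 1/8 s, in which the tool goes at most 62.5 mm and 10.7 degrees, less where a joint would pass 70% of its speed; a pose out of reach is approached as far as the arm can. A call with a number of a shift or a turn outside -1 to 1 is refused whole. A call with a gripper value outside its range is refused whole. The fingers move at their own pace and stop on an object; the grip force is fixed at half the most. Time passes only in rows, so rows that do not move let the fingers close. It gives the time, the measured TCP pose, the force, the opening and the grip force at its end, in the units of the state.
- env.state(): the state, without advancing time (a new reading comes with each control period).
- env.read_camera(name): name is "side" or "top"; returns a dict with "color" (420x560x3 uint8, blue, green, red), "camera_matrix" (3x3 intrinsics, pixels), "k1" (the pictures are not rectified: a ray, as slopes to the right and down, at radius r is drawn at 1 + k1 r^2 times it, then the intrinsics apply), "pose" (4x4, takes a point from camera to world coordinates). Camera axes: x right, y up, looking along -z (the intrinsics and any distortion apply to the point x, -y, -z); pixel columns grow to the right and rows downward; lengths in mm; the calibration is good to about 2 mm. A picture is of the moment at which its call begins. There is no depth.
- env.job_done(): hands the job in; it is judged then, once.
Trained networks look in a picture, given as the dict that the camera call returned (one of the last four; its "shot" number tells which), for a name from the list of things; names that differ only in an ending like _2 or _b are one class to them, and where a whole thing is asked for, a point or a joint stands for the part that bears it (a point fixed in the world has none). Each returns a list of dicts, best first, with "score" (0 to 1); they miss things now and then, are a little off and sometimes report something else, mostly with a low value. They report only what shows in the picture. A call takes as long as a camera call. They do not tell look-alikes from the thing itself.
- env.search_frame(name, picture): "at" ([x, y, z] in mm, in the coordinates of the camera as it stood for that picture, good to about 4 mm: the middle of the surface that is visible of it).
- env.place_of(name, picture): "at" ([x, y, z] in mm, in the coordinates of the camera as it stood for that picture, good to about 4 mm: a listed point, or the origin of a listed thing).
The state is a dict: "t": time; "joints": joint angles; "qvel": joint speeds; "tau": joint torques, N m; "eef_pos": TCP position; "tcp_rot": TCP orientation; "ft_force": force on the tool from outside, world axes, zero at the start; "moment": the same for the moment, N m; "opening": opening from 0.0 (shut) to 1.0 (fully open); "grip_force": force on a finger pad.
Only numpy, scipy, OpenCV 4.12 (cv2) and the standard library are available. Lean on these libraries where they do the work, as an engineer would, in place of code of your own. Each camera call takes 0.05 s, during which the arm holds its last target. There are 200 camera calls.

### The job

Two teal boxes that look alike came back as returns, one with its adapter still inside and one with nothing but its insert: lift them one after the other and feel which is heavier. Pack the lighter one upright into the gap that is left for it in the packed wooden tray, right down on the tray's floor, and let go of it. Then pick up the heavier one and finish while still holding it, level and still, with its sticker end squarely in front of the window of the barcode scanner in the stand, about 8 cm away and at the window's height; keep both boxes upright throughout, touch nothing against the scanner, and leave the other things where they are.

Things in the scene. Friction and masses are not known exactly. Their poses are not given: they have to be found in the camera images.
- box_a: one of two look-alike closed teal cardboard boxes, 62 (x) x 78 (y) x 55 mm (z), origin at the centre of its underside; one of them (differs each start, cannot be seen) holds an adapter. Under 0.5 kg; the full one weighs at least 1.5 times the other. Grasp from above across the 62 mm (along x). Its +y end carries a white sticker with black bars, folded a little over the top
- box_b: one of two look-alike closed teal cardboard boxes, 62 (x) x 78 (y) x 55 mm (z), origin at the centre of its underside; one of them (differs each start, cannot be seen) holds an adapter. Under 0.5 kg; the full one weighs at least 1.5 times the other. Grasp from above across the 62 mm (along x). Its +y end carries a white sticker with black bars, folded a little over the top
- box_a_label (a point): middle of the bars on the sticker end of box_a: 39.6 mm out along the box's +y, 33 mm above its underside
- box_b_label (a point): middle of the bars on the sticker end of box_b: 39.6 mm out along the box's +y, 33 mm above its underside
- tray: shallow pale wooden tray, 166 (x) x 335 (y) mm, fixed; inside 146 x 316 mm, floor 6 mm above the table; long side walls 34 mm, end walls 46 mm above the table; origin at the centre of its underside
- tray_gap (a point): centre of the gap, on the tray's floor (6 mm above the table), axes as the tray's; the gap is 84 mm along x (side wall, small blue box) and 71 mm along y (card box, tape roll): a box fits with its 78 mm along the tray's x, either way round, 3 to 4 mm to spare each side. What lies beside it is at most 28 mm above the tray's floor: fingers on the box's top 24 mm pass over it
- stand: black desk stand with a barcode scanner lying in its cradle, fixed; footprint 116 mm across, scanner 172 mm long and 66 mm wide, top 165 mm above the table; origin at the centre of the foot; the scanner looks along the stand's -x
- scan_window (a point): middle of the scanner's window, 86 mm in front (-x) of the stand's origin, 141 mm above the table, axes as the stand's (-x: the way it looks, z up)
- card_box: flat red box packed in the tray, 69 x 95 x 28 mm, loose; origin at the centre of its underside
- clip_box_end: small blue box packed in the tray at its end, 41 x 62 x 22 mm, loose; origin at the centre of its underside
- clip_box_mid: small blue box packed in the tray beside the gap, 41 x 62 x 22 mm, loose; origin at the centre of its underside
- clear_tape: clear tape roll lying flat in the tray, 82 x 86 x 25 mm, fixed in place; origin at the centre of its underside
- lamp_box: brown box packed in the tray, 86 x 125 x 62 mm, loose; origin at the centre of its underside
- stapler: blue desk stapler, 34 x 138 x 48 mm, loose bystander; origin at the centre of its underside
- brown_tape: brown tape roll lying flat on the table, 92 x 96 x 48 mm, fixed in place; origin at the centre of its underside
- tape_gun: hand tape dispenser lying on the table, 209 x 176 x 61 mm, fixed in place; origin at the centre of its underside
There are look-alikes about, which are no part of the job. What is shaped like the box_a but purple is not meant. Leave any green look-alike of the box_b alone.

How it is judged (in metres and radians):
On the way, in this order (a step that is already met when the one before it is completed fails the run):
1. one of the teal boxes is lifted and held still in the air while the other stands on the table (((contact force between box_a and the fingers above 1 N and height (world z) of box_a above 0.05 m and linear speed of box_a below 0.04 m/s and contact force between box_a and tray below 0.05 N and height (world z) of box_b below 0.01 m) or (contact force between box_b and the fingers above 1 N and height (world z) of box_b above 0.05 m and linear speed of box_b below 0.04 m/s and contact force between box_b and tray below 0.05 N and height (world z) of box_a below 0.01 m))), for 0.3 s.
2. the lighter box stands in the gap of the tray, let go (((x of box_a in the frame of tray_gap between -0.008 and 0.008 m and y of box_a in the frame of tray_gap between -0.008 and 0.008 m and z of box_a in the frame of tray_gap between -0.004 and 0.004 m and angle between box_a's own z axis and vertical below 0.08 rad and contact force between box_a and the fingers below 0.1 N and linear speed of box_a below 0.02 m/s and contact force between box_a and tray between 0.4 and 2.4 N) or (x of box_b in the frame of tray_gap between -0.008 and 0.008 m and y of box_b in the frame of tray_gap between -0.008 and 0.008 m and z of box_b in the frame of tray_gap between -0.004 and 0.004 m and angle between box_b's own z axis and vertical below 0.08 rad and contact force between box_b and the fingers below 0.1 N and linear speed of box_b below 0.02 m/s and contact force between box_b and tray between 0.4 and 2.4 N))), for 0.2 s.
At the end, for the whole second after the job is handed in: Lighter box at rest in the gap, let go: within 8 mm of centre, 4 mm of floor, 4.5 deg upright, pressing 0.4-2.4 N on the tray (the heavier presses more). Heavier box held still in the fingers, bars 40-120 mm before the window, within 25 mm sideways and up, 15 deg square, 11 deg level (((x of box_b in the frame of tray_gap between -0.008 and 0.008 m and y of box_b in the frame of tray_gap between -0.008 and 0.008 m and z of box_b in the frame of tray_gap between -0.004 and 0.004 m and angle between box_b's own z axis and vertical below 0.08 rad and contact force between box_b and the fingers below 0.1 N and linear speed of box_b below 0.02 m/s and contact force between box_b and tray between 0.4 and 2.4 N and contact force between box_a and the fingers above 1 N and x of box_a_label in the frame of scan_window between -0.12 and -0.04 m and y of box_a_label in the frame of scan_window between -0.025 and 0.025 m and z of box_a_label in the frame of scan_window between -0.025 and 0.025 m and angle between the y axis of box_a and the x axis of stand, either way round below 0.26 rad and y of scan_window in the frame of box_a above 0.07 m and angle between box_a's own z axis and vertical below 0.2 rad and height (world z) of box_a above 0.08 m and linear speed of box_a below 0.03 m/s and contact force between box_a and stand below 0.1 N) or (x of box_a in the frame of tray_gap between -0.008 and 0.008 m and y of box_a in the frame of tray_gap between -0.008 and 0.008 m and z of box_a in the frame of tray_gap between -0.004 and 0.004 m and angle between box_a's own z axis and vertical below 0.08 rad and contact force between box_a and the fingers below 0.1 N and linear speed of box_a below 0.02 m/s and contact force between box_a and tray between 0.4 and 2.4 N and contact force between box_b and the fingers above 1 N and x of box_b_label in the frame of scan_window between -0.12 and -0.04 m and y of box_b_label in the frame of scan_window between -0.025 and 0.025 m and z of box_b_label in the frame of scan_window between -0.025 and 0.025 m and angle between the y axis of box_b and the x axis of stand, either way round below 0.26 rad and y of scan_window in the frame of box_b above 0.07 m and angle between box_b's own z axis and vertical below 0.2 rad and height (world z) of box_b above 0.08 m and linear speed of box_b below 0.03 m/s and contact force between box_b and stand below 0.1 N))); the arm keeps its last pose, push and grip.
It fails at once if a teal box is tipped by more than 35 degrees (angle between any of box_a, box_b's own z axis and vertical above 0.6 rad).
It fails at once if the scanner or its stand is touched with more than 2 N (contact force between stand and anything else above 2 N).
It fails at once if something else packed in the tray is shifted by more than 15 mm or the stapler by more than 30 mm (distance of any of card_box, clip_box_end, clip_box_mid, lamp_box from where it was at the start of the episode above 0.015 m or distance of stapler from where it was at the start of the episode above 0.03 m).
It fails at once if the brown tape roll or the tape dispenser is pushed with more than 5 N (contact force between any of brown_tape, tape_gun and anything else above 5 N).
It also fails if it takes over 72 s, if anything falls off the work surface, if the arm or the gripper's body presses on something with over 40 N, if the wrist force passes 120 N, or if a joint passes its speed limit or range.

## Working session

There is one attempt and no reset: what is moved stays moved. The work goes in short steps, Python scripts to look and compute and a tool call to move; the robot and the scene stay as the last step left them, time stands still between calls to the robot, and variables do not carry over. Pictures are saved under pics/ and viewed, at most 10 in all, crops included, and the job is handed in when it is done.

Besides the shell and the picture viewer there is one more tool, called after "Request:" as name([rows], argument=value, ...), one row to a line, values as JSON. drive_tool: Moves the arm, as the interface text tells. Its arguments: {"type":"object","properties":{"rows":{"type":"array","items":{"type":"array","items":{"type":"array","items":{"type":"number","minimum":-1,"maximum":1}}}}},"required":["rows"]}

```bash
mkdir -p pics; cat > h.py <<'E'
import numpy as np, cv2
from cell import env
def w(pic,p):
    return (pic["pose"]@np.r_[p,1])[:3]
def proj(pic,P):
    c=np.linalg.inv(pic["pose"])@np.r_[P,1]; s=np.array([c[0],-c[1]])/-c[2]
    s=s*(1+pic["k1"]*(s@s)); K=pic["camera_matrix"]; return (K@np.r_[s,1])[:2]
def ray(pic,u,v,z):
    K=pic["camera_matrix"]; d=cv2.undistortPoints(np.array([[[u,v]]],float),K,np.array([pic["k1"],0,0,0.]))[0,0]
    R=pic["pose"]; d=R[:3,:3]@np.array([d[0],-d[1],-1]); o=R[:3,3]; return o+d*(z-o[2])/d[2]
E
python3 - <<'E'
from h import *
np.set_printoptions(precision=1,suppress=True)
s=env.state(); print(s)
for n in ["top","side"]:
    p=env.read_camera(n); cv2.imwrite(f"pics/{n}0.png",p["color"]); print(n,p["pose"],p["k1"],p["camera_matrix"])
    for k in ["box_a","box_a_label","tray","tray_gap","stand","scan_window","clip_box_mid","card_box","clear_tape","lamp_box","stapler","brown_tape","tape_gun"]:
        for r in env.place_of(k,p)[:4]:
            if r["score"]>.2:
                W=w(p,r["at"]); print(k,round(r["score"],2),W,proj(p,W))
E
```

```text
{'t': 0.0, 'joints': array([ 1.2,  0.5,  1.6, -0. ,  1.1, -0.1]), 'qvel': array([-0., -0., -0., -0., -0., -0.]), 'tau': array([  0. , -61.3, -25.8,   0.1,   0. ,  -0. ]), 'eef_pos': array([177.9, 598.9, 233.1]), 'tcp_rot': array([-3.1, -0. ,  2.9]), 'ft_force': array([-0.1, -1. ,  0. ]), 'moment': array([-0. ,  0.1, -0. ]), 'grip_force': 0.0, 'opening': 1.0025987011797304}
top [[   0.     1.    -0.2  348.6]
 [  -1.     0.    -0.   -55.6]
 [  -0.     0.2    1.  1274.5]
 [   0.     0.     0.     1. ]] -0.10651743256659844 [[440.8   0.  282.7]
 [  0.  440.8 200.2]
 [  0.    0.    1. ]]
box_a 0.98 [540.7  -1.4   5.3] [270.5 212. ]
box_a 0.97 [446.5 317.4   2.3] [160.8 242.3]
box_a 0.85 [465.2 176.9   2.5] [208.6 236.9]
box_a 0.74 [411.1 -57.   -1.3] [288.9 257.2]
box_a_label 0.79 [484.5 206.6  35. ] [196.6 228.8]
box_a_label 0.62 [484.8 307.4  33.1] [161.9 228.1]
tray 0.75 [ 603.  -279.3   -0.9] [365.1 192.9]
tray_gap 0.98 [ 578.  -223.1    6. ] [346.5 200.5]
stand 0.82 [630.1 389.7  -0.8] [141.4 180.8]
stand 0.39 [ 608.2 -388.8    8.8] [402.6 191.1]
scan_window 0.61 [571.3 331.8 141. ] 
[... 1072 characters left out ...]
a_label 0.58 [485.6 204.8  30.7] [250.1 188.8]
tray 0.65 [ 602.1 -276.7    5.8] [290.  301.2]
tray_gap 0.68 [ 571.  -226.2   12.5] [277.1 284.5]
tray_gap 0.23 [ 600.5 -391.4    7.2] [291.5 340. ]
stand 0.57 [626.  392.4   0.8] [288.7 169. ]
scan_window 0.79 [573.2 329.8 144.9] [275.2 142. ]
clip_box_mid 0.68 [ 648.9 -233.6   11.3] [307.7 286.7]
card_box 0.65 [ 585.5 -158.8    3.3] [282.  268.7]
clear_tape 0.65 [ 602.9 -305.7   11.9] [290.9 308.7]
lamp_box 0.72 [ 602.2 -391.8    5.8] [292.2 340.5]
stapler 0.93 [ 443.2 -436.2    2.9] [219.3 359.3]
brown_tape 0.73 [670.8 173.1   2.1] [304.5 200.5]
tape_gun 0.81 [702.5  15.7   2.1] [318.5 229. ]
tape_gun 0.36 [ 601.7 -394.5    5.3] [292.1 341.7]
```

```bash
python3 - <<'E'
import cv2
a=cv2.imread("pics/top0.png")[120:300,110:460]; cv2.imwrite("pics/t1.png",cv2.resize(a,(800,411),interpolation=cv2.INTER_CUBIC))
a=cv2.imread("pics/side0.png")[110:380,170:390]; cv2.imwrite("pics/s1.png",cv2.resize(a,None,fx=2.2,fy=2.2,interpolation=cv2.INTER_CUBIC))
E
```

```text
(no output)
```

View pics/t1.png

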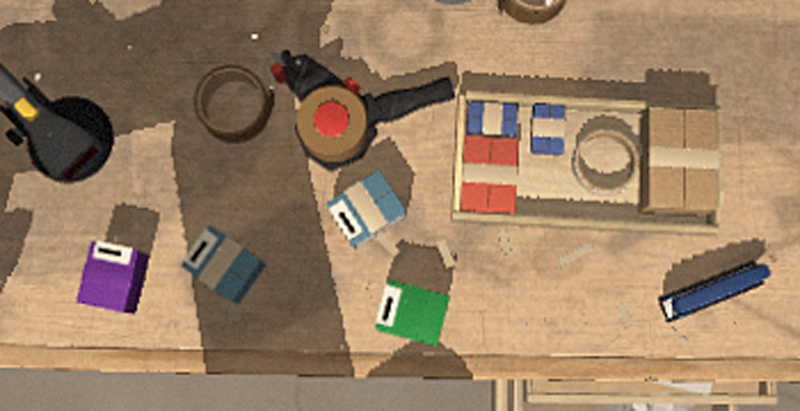

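View pics/s1.png

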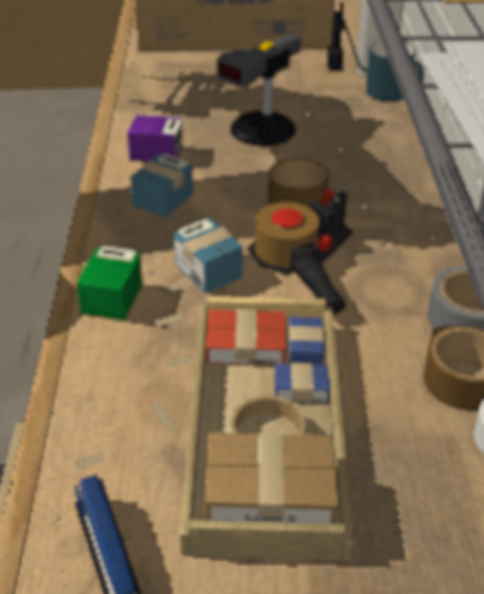

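The teal boxes are at about (540,-1) and (466,174). The purple box at (446,317) and the green one at (411,-57) are decoys. The gap lies between the red box and the tape roll. Next I fit the yaws.

```bash
cat > fit.py <<'E'
from h import *
from scipy.optimize import minimize
def corners(x,y,a,l,wd,h,z0=0):
    c,s=np.cos(a),np.sin(a)
    return [np.array([x+c*u-s*v,y+s*u+c*v,z0+z]) for u in(-l/2,l/2) for v in(-wd/2,wd/2) for z in(0,h)]
def hullmask(pts,f,sh):
    m=np.zeros(sh,np.uint8); h=cv2.convexHull(np.array(pts,np.float32)); cv2.fillPoly(m,[np.int32(np.round(h*f*16))],255,shift=4); return m>0
def tealmask(p,x,y,z0=0):
    hsv=cv2.cvtColor(p["color"],cv2.COLOR_BGR2HSV)
    m=(cv2.inRange(hsv,(88,70,25),(112,255,255)))
    c=proj(p,[x,y,z0+30]); k=np.zeros_like(m); cv2.circle(k,tuple(int(round(t)) for t in c),34,255,-1); m&=k
    m=cv2.morphologyEx(m,cv2.MORPH_CLOSE,np.ones((9,9))); 
    n,l,st,_=cv2.connectedComponentsWithStats(m); i=1+np.argmax(st[1:,4]); return l==i
def fitbox(ps,x,y,a,z0=0,show=None):
    f=4; T=[]
    for p in ps:
        m=tealmask(p,x,y,z0); q=np.argwhere(m)[:,::-1]; 
        q=np.vstack([q+d for d in ((-.5,-.5),(.5,-.5),(-.5,.5),(.5,.5))])+0.0
        sh=(420*f,560*f); T.append((p,hullmask(q,f,sh),sh))
    def cost(v):
        J=0
        for p,t,sh in T:
            g=hullmask([proj(p,c) for c in corners(*v[:2],v[2]/50,62,78,55,z0)],f,sh); J+=(g^t).sum()/(g|t).sum()
        return J
    best=None
    for da in np.deg2rad([-20,0,20]):
        r=minimize(cost,[x,y,(a+da)*50],method="Nelder-Mead",options=dict(initial_simplex=np.array([x,y,(a+da)*50])+np.array([[0,0,0],[8,0,0],[0,8,0],[0,0,8]])))
        if best is None or r.fun<best.fun: best=r
    return best.x[0],best.x[1],np.rad2deg(best.x[2]/50),best.fun
E
python3 - <<'E'
from fit import *
np.set_printoptions(precision=1,suppress=True)
t=env.read_camera("top"); s=env.read_camera("side")
for n,x,y,a in (("P",540,-1,.5),("Q",466,174,-.6)):
    for ps in ([t],[s],[t,s]): print(n,np.array(fitbox(ps,x,y,a)))
def up(p,c,r,f): 
    u,v=[int(round(k)) for k in proj(p,c)]; print(u-r,v-r); return cv2.resize(p["color"][v-r:v+r,u-r:u+r],(f*2*r,f*2*r),interpolation=cv2.INTER_CUBIC)
cv2.imwrite("pics/gap.png",np.hstack([up(t,[590,-240,20],40,5),up(s,[590,-240,20],40,5)]))
E
```

```text
P [540.5   0.   33.4   0.1]
P [550.5   0.2   1.3   0.3]
P [539.3  -0.7  32.9   0.5]
Q [466.5 175.4 -34.2   0. ]
Q [463.7 177.3 -23.1   0.1]
Q [466.2 175.2 -32.3   0.2]
313 156
245 246
```

View pics/gap.png

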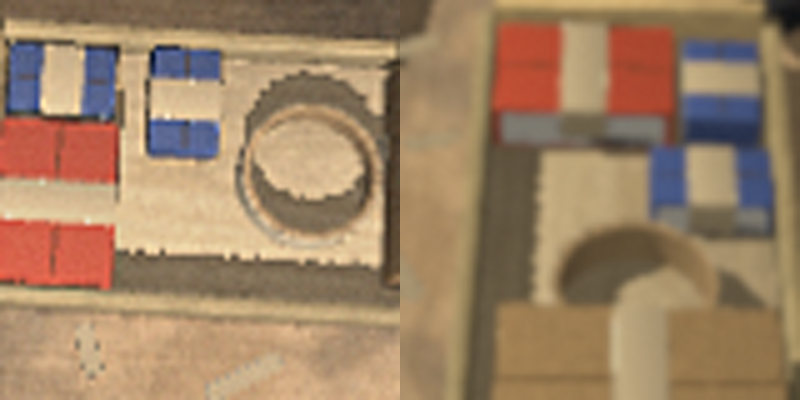

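```bash
python3 - <<'E'
from h import *
np.set_printoptions(precision=1,suppress=True)
t=env.read_camera("top")
def px(x,y,z): return ray(t,313+(x+.5)/5-.5,156+(y+.5)/5-.5,z)[:2]
for n,a in dict(card_top=(119,122,34),card_bot=(115,287,34),blueL=(148,157,28),blueR=(218,159,28),tapeL=(238,172,31),tapeR=(382,172,31),tapeT=(310,100,31),tapeB=(310,244,31),wall0=(5,290,34),wall1=(390,325-8,34),wallU0=(5,26,34),wallU1=(390,44,34)).items(): print(n,px(*a))
# tray outer corners from wood mask in the full top image
c=t["color"][160:230,300:440]; cv2.imwrite("pics/tray.png",cv2.resize(c,None,fx=5.7,fy=5.7,interpolation=cv2.INTER_CUBIC))
for k in ["tray_gap","tray","card_box","clear_tape","clip_box_mid","lamp_box","scan_window","stand"]:
    L=[]
    for i in range(3):
        for cam in("top","side"):
            p=env.read_camera(cam)
            r=env.place_of(k,p)
            if r: L.append(w(p,r[0]["at"]))
    print(k,np.median(L,0),np.std(L,0))
E
```

```text
card_top [ 632.6 -190.7]
card_bot [ 536.4 -188. ]
blueL [ 613.5 -208. ]
blueR [ 613.  -248.6]
tapeL [ 604.8 -259.6]
tapeR [ 606.2 -343.3]
tapeT [ 648.2 -302.3]
tapeB [ 563.4 -300.5]
wall0 [ 533.7 -125.4]
wall1 [ 521.3 -345.1]
wallU0 [ 688.8 -124.7]
wallU1 [ 681.8 -349.4]
tray_gap [ 576.8 -223.5    9.9] [2.8 1.1 3.5]
tray [ 603.9 -279.5    2.6] [2.2 2.  2.3]
card_box [ 586.8 -155.7    6. ] [2.8 3.1 0.6]
clear_tape [ 604.9 -305.3    8.8] [0.9 1.5 0.8]
clip_box_mid [ 647.5 -229.8    7. ] [1.1 0.9 1. ]
lamp_box [ 604.9 -392.7    7.8] [2.4 1.8 1.4]
scan_window [571.9 329.1 142.4] [1.3 1.  1.8]
stand [627.2 390.6   2.1] [3.2 0.9 2. ]
```

View pics/tray.png

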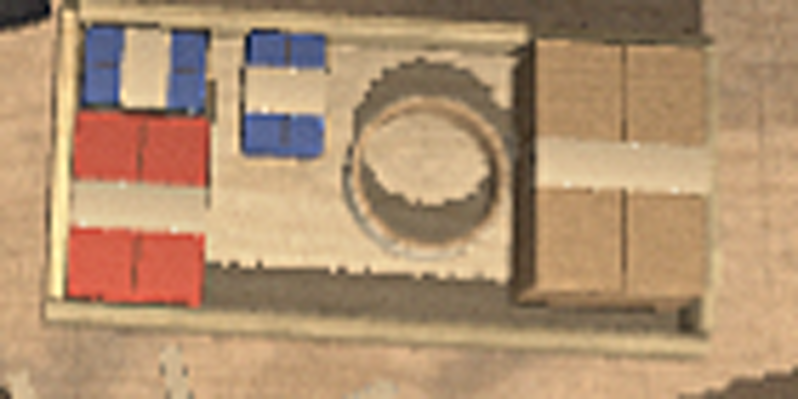

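```bash
cat > tray.py <<'E'
from fit import *
from scipy.ndimage import map_coordinates
np.set_printoptions(precision=2,suppress=True)
def segs():
    S=[]
    for sx in(-1,1):
        for X in(83,73): S.append(((sx*X,-30,34),(sx*X,155,34)))
    S.append(((-75,158,46),(75,158,46))); S.append(((-80,167.5,46),(80,167.5,46)))
    return S
def cost(v,ps):
    x,y,a=v[0],v[1],v[2]/150; c,s=np.cos(a),np.sin(a); J=0
    for p,G in ps:
        for A,B in segs():
            P=np.linspace(A,B,40); W=np.c_[x+c*P[:,0]-s*P[:,1],y+s*P[:,0]+c*P[:,1],P[:,2]]
            uv=np.array([proj(p,q) for q in W]); d=uv[-1]-uv[0]; n=np.array([-d[1],d[0]])/np.linalg.norm(d)
            g=map_coordinates(G[0],uv[:,::-1].T,order=1)*n[0]+map_coordinates(G[1],uv[:,::-1].T,order=1)*n[1]
            J-=abs(g.mean())
    return J
ims={}
for cam in("top","side"):
    p=env.read_camera(cam); g=cv2.GaussianBlur(cv2.cvtColor(p["color"],cv2.COLOR_BGR2GRAY),(0,0),.8).astype(float)
    ims[cam]=(p,(cv2.Sobel(g,cv2.CV_64F,1,0),cv2.Sobel(g,cv2.CV_64F,0,1)))
for sel in(["top"],["side"],["top","side"]):
    ps=[ims[k] for k in sel]; best=None
    for x in(600,604,608):
      for y in(-284,-280,-276):
        for a in(-4,-2,0):
            r=minimize(cost,[x,y,np.deg2rad(a)*150],args=(ps,),method="Nelder-Mead",options=dict(maxiter=80))
            if best is None or r.fun<best.fun: best=r
    print(sel,best.x[:2],np.rad2deg(best.x[2]/150),best.fun)
t=ims["top"][0]; hsv=cv2.cvtColor(t["color"],cv2.COLOR_BGR2HSV)
for n,x,y,l,wd,h,lo,hi in(("card",587,-156,69,95,28,(0,140,90),(8,255,255)),("card",587,-156,95,69,28,(0,140,90),(8,255,255)),("clip",647,-230,62,41,22,(100,110,50),(125,255,255))):
    m=cv2.inRange(hsv,lo,hi); k=np.zeros_like(m); cv2.circle(k,tuple(int(round(q)) for q in proj(t,[x,y,20])),22 if n=="card" else 14,255,-1)
    q=np.argwhere(m&k)[:,::-1]; q=np.vstack([q+np.array(d) for d in((-.5,-.5),(.5,-.5),(-.5,.5),(.5,.5))]); f=6; sh=(420*f,560*f); T=hullmask(q,f,sh)
    def co(v):
        g=hullmask([proj(t,c) for c in corners(v[0],v[1],v[2]/50,l,wd,h,6)],f,sh); return (g^T).sum()/(g|T).sum()
    b=min((minimize(co,[x,y,a],method="Nelder-Mead",options=dict(initial_simplex=np.array([x,y,a])+np.array([[0,0,0],[5,0,0],[0,5,0],[0,0,4]]))) for a in(-3,0,2)),key=lambda r:r.fun)
    print(n,l,b.x[:2],np.rad2deg(b.x[2]/50),b.fun)
E
python3 tray.py
```

```text
['top'] [ 603.07 -278.63] -2.358129380379136 -987.289131774915
['side'] [ 600.93 -277.18] -2.289475635056379 -612.1360516124191
['top', 'side'] [ 602.29 -278.32] -2.508481099007166 -1538.656226450132
card 69 [ 587.06 -155.43] 87.26914453879435 0.021668651581315337
card 95 [ 587.55 -155.42] -2.7366634604890185 0.020164895202145625
clip 62 [ 647.97 -230.05] -2.6325099501053772 0.1811930405965203
```

```bash
cat > plan.py <<'E'
import sys
from h import *
from scipy.spatial.transform import Rotation as R
np.set_printoptions(precision=2,suppress=True)
def st(n=1):
    s=env.state(); print("t %.2f pos"%s["t"],s["eef_pos"],"yaw %.2f tilt"%np.rad2deg(s["tcp_rot"][2]),np.rad2deg(s["tcp_rot"][:2]),"F",s["ft_force"],"open %.3f grip %.1f"%(s["opening"],s["grip_force"]),"q",s["joints"]); return s
def plan(wps,jaw):
    """wps: list of (x,y,z,yawdeg,n)"""
    s=st(); p=s["eef_pos"].copy(); r=R.from_euler("xyz",s["tcp_rot"])
    for x,y,z,yaw,n in wps:
        T=R.from_euler("xyz",[180,0,yaw],degrees=True); rv=(r.inv()*T).as_rotvec(); d=(np.array([x,y,z])-p)
        dp=np.linalg.norm(d)/62.5; da=np.rad2deg(np.linalg.norm(rv))/10.7; n=max(n,int(np.ceil(max(dp,da)-.02)))
        for i in range(n):
            a=r.inv().apply(np.array([x,y,z])-p)/250/(n-i); b=(r.inv()*T).as_rotvec()/np.pi/(n-i)
            a=np.round(a,3);b=np.round(b,4); p=p+r.apply(a*250); r=r*R.from_rotvec(b*np.pi); print([*map(float,a),*map(float,b),jaw],",")
        print("--")
if __name__=="__main__":
    plan(eval(sys.argv[1]),float(sys.argv[2]))
E
python3 plan.py "[(540.5,-0.5,200,123.4,12),(540.5,-0.5,54,123.4,5)]" 1
```

```text
t 6.45 pos [178.   599.14 233.66] yaw 163.45 tilt [179.99   0.  ] F [-0.43 -0.21  0.56] open 0.998 grip 0.0 q [ 1.18  0.49  1.56 -0.    1.09 -0.11]
[-0.173, -0.157, 0.011, 0.0, 0.0, 0.0185, 1.0] ,
[-0.182, -0.147, 0.011, 0.0, -0.0, 0.0185, 1.0] ,
[-0.19, -0.136, 0.011, 0.0, -0.0, 0.0186, 1.0] ,
[-0.197, -0.125, 0.011, 0.0, -0.0, 0.0185, 1.0] ,
[-0.204, -0.113, 0.011, 0.0, -0.0, 0.0186, 1.0] ,
[-0.211, -0.101, 0.011, 0.0, -0.0, 0.0185, 1.0] ,
[-0.216, -0.089, 0.011, 0.0, -0.0, 0.0186, 1.0] ,
[-0.221, -0.076, 0.012, 0.0, -0.0, 0.0185, 1.0] ,
[-0.225, -0.063, 0.011, 0.0, -0.0, 0.0186, 1.0] ,
[-0.228, -0.049, 0.012, 0.0, -0.0, 0.0185, 1.0] ,
[-0.231, -0.036, 0.011, 0.0, -0.0, 0.0186, 1.0] ,
[-0.232, -0.023, 0.012, 0.0, -0.0, 0.0185, 1.0] ,
--
[-0.0, -0.0, 0.117, 0.0, -0.0, 0.0, 1.0] ,
[-0.0, -0.0, 0.117, 0.0, -0.0, 0.0, 1.0] ,
[-0.0, -0.0, 0.117, 0.0, -0.0, 0.0, 1.0] ,
[-0.0, -0.0, 0.116, 0.0, -0.0, 0.0, 1.0] ,
[-0.0, -0.0, 0.117, 0.0, -0.0, 0.0, 1.0] ,
--
```

Request:
drive_tool([
  [[-0.173,-0.157,0.011,0,0,0.0185,1],[-0.182,-0.147,0.011,0,0,0.0185,1],[-0.19,-0.136,0.011,0,0,0.0186,1],[-0.197,-0.125,0.011,0,0,0.0185,1],[-0.204,-0.113,0.011,0,0,0.0186,1]],
])

```text
t: 7.08
eef_pos: [329.8, 347.8, 220.0]
tcp_rot: [3.141, 0.0, 2.56]
ft_force: [1.1, -0.0, 0.2]
opening: 1.0
grip_force: 0.0
```

Request:
drive_tool([
  [[-0.211,-0.101,0.011,0,0,0.0185,1],[-0.216,-0.089,0.011,0,0,0.0186,1],[-0.221,-0.076,0.012,0,0,0.0185,1],[-0.225,-0.063,0.011,0,0,0.0186,1],[-0.228,-0.049,0.012,0,0,0.0185,1]],
])

```text
t: 7.7
eef_pos: [481.0, 97.6, 205.8]
tcp_rot: [3.141, 0.0, 2.268]
ft_force: [0.2, 1.3, 0.0]
opening: 1.002
grip_force: 0.0
```

Request:
drive_tool([
  [[-0.231,-0.036,0.011,0,0,0.0186,1],[-0.232,-0.023,0.012,0,0,0.0185,1],[0,0,0,0,0,0,1],[0,0,0,0,0,0,1]],
])

```text
t: 8.2
eef_pos: [540.1, -0.3, 199.7]
tcp_rot: [-3.141, -0.001, 2.154]
ft_force: [-0.4, 0.8, 0.5]
opening: 1.0
grip_force: 0.0
```

```bash
python3 plan.py "[(540.5,-0.5,54,123.4,5)]" 1
```

```text
t 8.20 pos [540.06  -0.34 199.71] yaw 123.39 tilt [-179.98   -0.04] F [-0.43  0.84  0.53] open 1.000 grip 0.0 q [-0.12  0.41  1.81  0.    0.92 -0.71]
[-0.0, 0.0, 0.117, -0.0, -0.0, -0.0, 1.0] ,
[-0.0, 0.0, 0.116, -0.0, -0.0, -0.0, 1.0] ,
[-0.001, 0.0, 0.117, -0.0, -0.0001, -0.0, 1.0] ,
[-0.0, 0.001, 0.116, -0.0001, -0.0, -0.0, 1.0] ,
[-0.001, 0.0, 0.117, -0.0, -0.0001, -0.0, 1.0] ,
--
```

Request:
drive_tool([
  [[0,0,0.18,0,0,0,1],[0,0,0.18,0,0,0,1],[0,0,0.127,0,0,0,1],[0,0,0.1,0,0,0,1],[0,0,0,0,0,0,0.9]],
])

```text
t: 8.82
eef_pos: [539.3, 0.8, 52.2]
tcp_rot: [-3.139, -0.002, 2.156]
ft_force: [0.5, 0.2, 0.7]
opening: 0.943
grip_force: 0.0
```

Request:
drive_tool([
  [[0,0,0,0,0,0,0.3],[0,0,0,0,0,0,0.3],[0,0,0,0,0,0,0.3],[0,0,0,0,0,0,0.3],[0,0,0,0,0,0,0.3]],
])

```text
t: 9.45
eef_pos: [540.4, -0.5, 54.0]
tcp_rot: [3.141, 0.0, 2.154]
ft_force: [-3.5, 0.6, 8.2]
opening: 0.656
grip_force: 30.0
```

Request:
drive_tool([
  [[0,0,-0.04,0,0,0,0.3],[0,0,-0.1,0,0,0,0.3],[0,0,-0.15,0,0,0,0.3],[0,0,-0.07,0,0,0,0.3],[0,0,-0.04,0,0,0,0.3]],
])

```text
t: 10.07
eef_pos: [540.6, -0.5, 154.4]
tcp_rot: [3.14, 0.001, 2.154]
ft_force: [0.4, -1.4, -3.9]
opening: 0.65
grip_force: 30.0
```

Request:
drive_tool([
  [[0,0,0,0,0,0,0.3],[0,0,0,0,0,0,0.3],[0,0,0,0,0,0,0.3],[0,0,0,0,0,0,0.3],[0,0,0,0,0,0,0.3]],
])

```text
t: 10.7
eef_pos: [540.4, -0.5, 152.9]
tcp_rot: [-3.141, -0.0, 2.154]
ft_force: [0.2, -0.6, -4.2]
opening: 0.65
grip_force: 30.0
```

```bash
cat > weigh.py <<'E'
from fit import *
np.set_printoptions(precision=2,suppress=True)
F=[];M=[]
for i in range(10):
    p=env.read_camera("top" if i else "side"); s=env.state(); F.append(s["ft_force"]); M.append(s["tau"])
    if i==0: cv2.imwrite("pics/w%d.png"%int(s["t"]*100),p["color"])
F=np.array(F);print(s["t"],F[:,2],F.mean(0),F.std(0)); print("tau",np.mean(M,0),np.std(M,0)); print(s["eef_pos"],s["tcp_rot"],s["moment"])
E
python3 weigh.py
```

```text
11.2 [-3.44 -3.62 -3.76 -3.58 -4.57 -3.07 -3.41 -4.09 -2.99 -3.32] [-0.08  0.11 -3.59] [0.55 0.5  0.45]
tau [ -0.   -56.34 -21.18   0.03   0.08  -0.  ] [0.   0.03 0.01 0.   0.   0.  ]
[540.46  -0.48 153.13] [ 3.14 -0.    2.15] [-0.1   0.1   0.02]
```

P reads about 3.6 N, so it is probably the heavy one. I put it back down and lift Q.

Request:
drive_tool([
  [[0,0,0.12,0,0,0,0.3],[0,0,0.15,0,0,0,0.3],[0,0,0.09,0,0,0,0.3],[0,0,0.03,0,0,0,0.3],[0,0,0.005,0,0,0,0.3]],
])

```text
t: 11.82
eef_pos: [540.7, -0.5, 54.5]
tcp_rot: [3.141, -0.0, 2.154]
ft_force: [0.5, 0.6, -4.2]
opening: 0.648
grip_force: 30.0
```

Request:
drive_tool([
  [[0,0,0,0,0,0,0.3],[0,0,0,0,0,0,0.3],[0,0,0,0,0,0,1],[0,0,0,0,0,0,1],[0,0,0,0,0,0,1]],
])

```text
t: 12.45
eef_pos: [540.6, -0.5, 54.6]
tcp_rot: [3.141, 0.0, 2.154]
ft_force: [-0.2, 0.7, 0.2]
opening: 0.907
grip_force: 0.0
```

Request:
drive_tool([
  [[0,0,0,0,0,0,1],[0,0,-0.1,0,0,0,1],[0,0,-0.15,0,0,0,1],[0,0,-0.15,0,0,0,1],[0,0,0,0,0,0,1]],
])

```text
t: 13.08
eef_pos: [541.5, -0.6, 156.8]
tcp_rot: [3.138, 0.003, 2.154]
ft_force: [-0.6, 0.3, 0.1]
opening: 1.0
grip_force: 0.0
```

```bash
python3 plan.py "[(466.4,175.3,150,55.8,7)]" 1; python3 - <<'E'
from fit import *
t=env.read_camera("top"); print(fitbox([t],466,175,-.6))
E
```

```text
t 13.07 pos [541.47  -0.58 156.8 ] yaw 123.41 tilt [179.79   0.17] F [-0.57  0.27  0.12] open 1.000 grip 0.0 q [-0.12  0.47  1.85  0.    0.82 -0.71]
[0.108, 0.02, 0.004, 0.0002, 0.0, 0.0537, 1.0] ,
[0.109, 0.001, 0.004, 0.0002, 0.0, 0.0537, 1.0] ,
[0.108, -0.017, 0.003, 0.0002, 0.0, 0.0536, 1.0] ,
[0.103, -0.035, 0.004, 0.0003, 0.0, 0.0537, 1.0] ,
[0.096, -0.052, 0.004, 0.0002, 0.0, 0.0536, 1.0] ,
[0.086, -0.067, 0.003, 0.0003, 0.0, 0.0536, 1.0] ,
[0.074, -0.081, 0.004, 0.0003, 0.0001, 0.0537, 1.0] ,
--
(np.float64(467.1901673507517), np.float64(176.95231328172622), np.float64(-34.59672218206298), np.float64(0.6407766990291263))
```

Request:
drive_tool([
  [[0.108,0.02,0,0,0,0.0537,1],[0.109,0.001,0,0,0,0.0537,1],[0.108,-0.017,0,0,0,0.0536,1],[0.103,-0.035,0,0,0,0.0537,1],[0.096,-0.052,0,0,0,0.0536,1]],
])

```text
t: 13.75
eef_pos: [486.0, 125.8, 153.1]
tcp_rot: [-3.14, 0.001, 1.305]
ft_force: [0.1, 0.5, -0.4]
opening: 1.002
grip_force: 0.0
```

Request:
drive_tool([
  [[0.086,-0.067,0,0,0,0.0536,1],[0.074,-0.081,0,0,0,0.0537,1],[0,0,0,0,0,0,1],[0,0,0,0,0,0,1]],
])

```text
t: 14.25
eef_pos: [465.5, 175.0, 153.7]
tcp_rot: [-3.141, 0.001, 0.977]
ft_force: [0.8, 0.3, -0.3]
opening: 0.999
grip_force: 0.0
```

```bash
python3 plan.py "[(466.4,175.3,53.5,55.8,4)]" 1
```

```text
t 14.25 pos [465.5  174.98 153.73] yaw 56.01 tilt [-179.96    0.04] F [ 0.85  0.26 -0.28] open 0.999 grip 0.0 q [ 0.23  0.42  1.96 -0.    0.77  0.82]
[0.001, 0.001, 0.1, -0.0001, 0.0001, 0.0003, 1.0] ,
[0.001, 0.0, 0.1, -0.0, 0.0, 0.0003, 1.0] ,
[0.001, 0.001, 0.1, -0.0001, 0.0001, 0.0003, 1.0] ,
[0.0, 0.0, 0.101, -0.0, 0.0, 0.0002, 1.0] ,
--
```

Request:
drive_tool([
  [[0.003,0.002,0.15,0,0,0,1],[0,0,0.151,0,0,0,1],[0,0,0.1,0,0,0,1],[0,0,0,0,0,0,1],[0,0,0,0,0,0,0.3]],
])

```text
t: 14.88
eef_pos: [466.9, 175.4, 54.7]
tcp_rot: [3.141, -0.001, 0.974]
ft_force: [1.6, -0.4, -0.3]
opening: 0.94
grip_force: 0.0
```

Request:
drive_tool([
  [[0,0,0,0,0,0,0.3],[0,0,0,0,0,0,0.3],[0,0,0,0,0,0,0.3],[0,0,0,0,0,0,0.3],[0,0,0,0,0,0,0.3]],
])

```text
t: 15.5
eef_pos: [466.5, 175.8, 54.6]
tcp_rot: [3.141, -0.001, 0.974]
ft_force: [-0.3, 0.3, 6.1]
opening: 0.648
grip_force: 30.0
```

Request:
drive_tool([
  [[0,0,-0.04,0,0,0,0.3],[0,0,-0.1,0,0,0,0.3],[0,0,-0.15,0,0,0,0.3],[0,0,-0.07,0,0,0,0.3],[0,0,-0.04,0,0,0,0.3]],
])

```text
t: 16.12
eef_pos: [466.4, 175.8, 155.4]
tcp_rot: [3.141, -0.001, 0.974]
ft_force: [-0.9, -0.2, -1.5]
opening: 0.651
grip_force: 30.0
```

Request:
drive_tool([
  [[0,0,0,0,0,0,0.3],[0,0,0,0,0,0,0.3],[0,0,0,0,0,0,0.3],[0,0,0,0,0,0,0.3]],
])

```text
t: 16.62
eef_pos: [466.2, 175.7, 153.7]
tcp_rot: [-3.141, 0.001, 0.974]
ft_force: [-0.3, -0.9, -1.1]
opening: 0.653
grip_force: 30.0
```

```bash
python3 weigh.py; python3 plan.py "[(574.5,-224,160,-2.5,10)]" .3;  python3 - <<'E'
from fit import *
t=env.read_camera("top"); print(fitbox([t],466,175,-.6,z0=99),fitbox([t],540.5,0,.58))
E
```

```text
17.125 [-0.56 -1.88 -0.44 -0.93 -1.48 -1.72 -1.48 -1.3  -1.45 -0.98] [ 0.09  0.09 -1.22] [0.68 0.51 0.46]
tau [ -0.   -50.35 -19.45   0.06  -0.03  -0.  ] [0.   0.02 0.02 0.   0.   0.  ]
[466.35 175.76 154.17] [ 3.14 -0.    0.97] [-0.1   0.14  0.01]
t 17.12 pos [466.35 175.76 154.17] yaw 55.80 tilt [180.    -0.01] F [ 0.33  0.21 -0.98] open 0.649 grip 30.0 q [0.23 0.42 1.95 0.   0.77 0.82]
[-0.108, 0.126, -0.002, -0.0, -0.0, 0.0324, 0.3] ,
[-0.095, 0.136, -0.002, -0.0, -0.0, 0.0324, 0.3] ,
[-0.08, 0.145, -0.002, -0.0, -0.0, 0.0324, 0.3] ,
[-0.065, 0.152, -0.002, -0.0, -0.0, 0.0324, 0.3] ,
[-0.049, 0.158, -0.003, -0.0, -0.0, 0.0324, 0.3] ,
[-0.033, 0.162, -0.002, -0.0, -0.0, 0.0324, 0.3] ,
[-0.016, 0.165, -0.003, -0.0, -0.0, 0.0324, 0.3] ,
[0.0, 0.166, -0.002, -0.0, -0.0, 0.0324, 0.3] ,
[0.017, 0.165, -0.003, -0.0, -0.0, 0.0323, 0.3] ,
[0.034, 0.162, -0.002, -0.0, -0.0, 0.0324, 0.3] ,
--
(np.float64(460.2386831275725), np.float64(156.39917695473252), np.float64(-29.36711252092903), np.float64(0.7915043166017266)) (np.float64(542.467433415743), np.float64(0.6546223020651951), np.float64(34.98290915729948), np.float64(0.03882183390380112))
```

Request:
drive_tool([
  [[-0.108,0.126,0,0,0,0.0324,0.3],[-0.095,0.136,0,0,0,0.0324,0.3],[-0.08,0.145,0,0,0,0.0324,0.3],[-0.065,0.152,0,0,0,0.0324,0.3],[-0.049,0.158,0,0,0,0.0324,0.3]],
])

```text
t: 17.8
eef_pos: [520.8, -25.5, 154.2]
tcp_rot: [-3.142, -0.0, 0.461]
ft_force: [-0.1, 0.2, -2.4]
opening: 0.649
grip_force: 30.0
```

Request:
drive_tool([
  [[-0.033,0.162,0,0,0,0.0324,0.3],[-0.016,0.165,0,0,0,0.0324,0.3],[0,0.166,0,0,0,0.0324,0.3],[0.017,0.165,0,0,0,0.0323,0.3],[0.034,0.162,0,0,0,0.0324,0.3]],
])

```text
t: 18.42
eef_pos: [574.7, -225.4, 154.1]
tcp_rot: [-3.141, 0.0, -0.047]
ft_force: [-0.0, 0.9, -0.7]
opening: 0.651
grip_force: 30.0
```

Request:
drive_tool([
  [[0,0,0.09,0,0,0,0.3],[0,0,0.09,0,0,0,0.3],[0,0,0,0,0,0,0.3],[0,0,0,0,0,0,0.3]],
])

```text
t: 18.92
eef_pos: [574.9, -224.1, 109.8]
tcp_rot: [3.141, -0.001, -0.044]
ft_force: [-0.2, -0.4, -1.0]
opening: 0.649
grip_force: 30.0
```

```bash
cat > chk.py <<'E'
from plan import *
import sys
plan(eval(sys.argv[1]),.3)
s=env.read_camera("side"); t=env.read_camera("top")
def up(p,c,r,f): 
    u,v=[int(round(k)) for k in proj(p,c)]; print(u-r,v-r); return cv2.resize(p["color"][v-r:v+r,u-r:u+r],(f*2*r,f*2*r),interpolation=cv2.INTER_CUBIC)
cv2.imwrite(sys.argv[2],np.hstack([up(t,[575,-224,40],33,6),up(s,[575,-224,40],33,6)]))
E
python3 chk.py "[(574.5,-224,100,-2.5,1)]" pics/g2.png
```

```text
t 18.93 pos [ 574.87 -224.1   109.84] yaw -2.50 tilt [179.99  -0.04] F [-0.19 -0.38 -0.99] open 0.649 grip 30.0 q [-0.48  0.62  1.7   0.    0.82  1.14]
[-0.002, -0.0, 0.039, 0.0001, -0.0002, 0.0, 0.3] ,
--
315 166
246 243
```

View pics/g2.png

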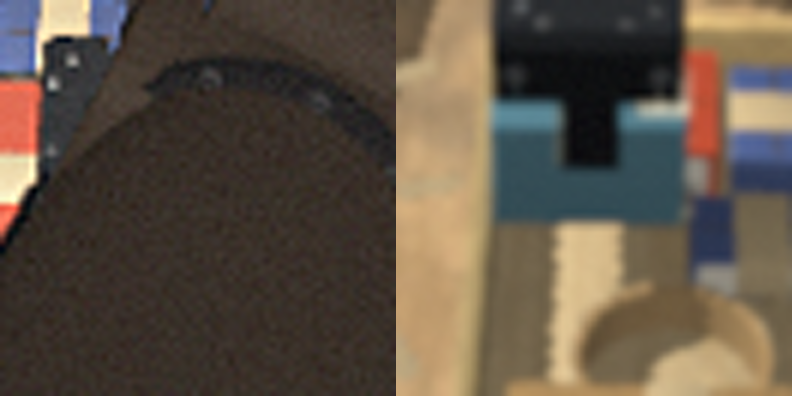

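```bash
python3 - <<'E'
from plan import *
p=env.read_camera("side")
g=lambda x,y,z:ray(p,246+(x-396+.5)/6-.5,243+(y+.5)/6-.5,z)
print("box bottom",g(495,219,55.2),g(684,220,55.2)); print("box top",g(495,128,110.2),g(687,130,110.2))
# refine: horizontal profile of teal extents
hsv=cv2.cvtColor(p["color"],cv2.COLOR_BGR2HSV)
for r in (272,275,277): print(r,[int(v) for v in np.where(cv2.inRange(hsv,(88,70,25),(112,255,255))[r,250:310]>0)[0]+250][::31], p["color"][r,258:266,2],p["color"][r,291:298].tolist())
E
```

```text
box bottom [ 533.75 -248.78   55.2 ] [ 610.93 -250.16   55.2 ]
box top [ 534.94 -253.42  110.2 ] [ 610.34 -255.4   110.2 ]
272 [263, 304] [196 193 181 149  99  61  52  52] [[85, 78, 52], [86, 78, 52], [93, 90, 72], [110, 114, 111], [124, 133, 136], [124, 134, 140], [106, 117, 137]]
275 [263] [198 191 176 142  93  57  51  52] [[85, 76, 51], [84, 76, 52], [81, 77, 61], [80, 80, 80], [86, 85, 90], [92, 89, 92], [84, 79, 95]]
277 [263, 298] [193 187 174 140  89  55  51  51] [[84, 76, 50], [84, 77, 54], [86, 84, 70], [85, 86, 83], [81, 75, 75], [79, 57, 51], [77, 51, 41]]
```

Request:
drive_tool([
  [[-0.003,0,0.06,0,0,0,0.3],[0,0,0.04,0,0,0,0.3],[0,0,0.03,0,0,0,0.3],[0,0,0.02,0,0,0,0.3],[0,0,0,0,0,0,0.3]],
])

```text
t: 19.7
eef_pos: [573.7, -224.0, 71.2]
tcp_rot: [-3.141, 0.001, -0.044]
ft_force: [0.2, -0.5, -0.9]
opening: 0.652
grip_force: 30.0
```

Request:
drive_tool([
  [[0,0,0.02,0,0,0,0.3],[0,0,0.01,0,0,0,0.3],[0,0,0.008,0,0,0,0.3],[0,0,0,0,0,0,0.3],[0,0,0,0,0,0,0.3]],
])

```text
t: 20.32
eef_pos: [573.8, -224.0, 62.2]
tcp_rot: [-3.142, -0.0, -0.044]
ft_force: [0.0, -0.3, -0.8]
opening: 0.652
grip_force: 30.0
```

```bash
python3 chk.py "[(574.5,-224,60.6,-2.5,1)]" pics/g3.png
```

```text
t 20.32 pos [ 573.83 -224.04   62.2 ] yaw -2.51 tilt [-180.     -0.01] F [ 0.   -0.32 -0.82] open 0.652 grip 30.0 q [-0.48  0.69  1.73  0.    0.73  1.13]
[0.003, -0.0, 0.006, -0.0, -0.0001, -0.0, 0.3] ,
--
315 166
246 243
```

View pics/g3.png

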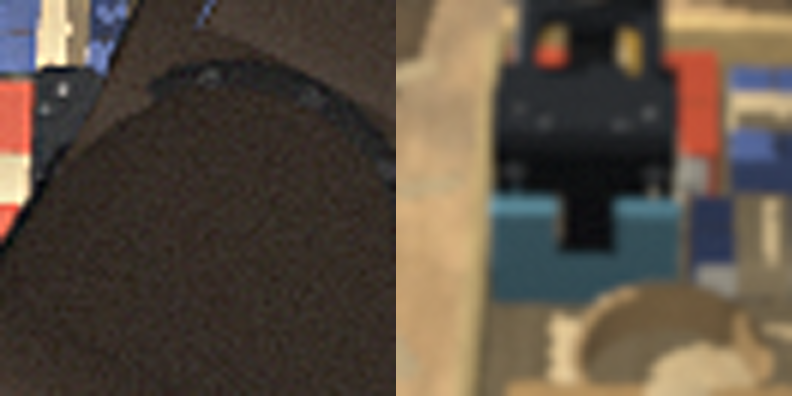

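Request:
drive_tool([
  [[0.002,0,0.005,0,0,0,0.3],[0,0,0.003,0,0,0,0.3],[0,0,0,0,0,0,0.3],[0,0,0,0,0,0,0.3]],
])

```text
t: 20.92
eef_pos: [574.4, -224.0, 60.6]
tcp_rot: [3.142, -0.0, -0.044]
ft_force: [-1.7, 0.3, 5.8]
opening: 0.654
grip_force: 30.0
```

Request:
drive_tool([
  [[0,0,-0.002,0,0,0,0.8],[0,0,0,0,0,0,0.85],[0,0,0,0,0,0,0.85],[0,0,0,0,0,0,0.9],[0,0,0,0,0,0,0.9]],
])

```text
t: 21.55
eef_pos: [574.3, -224.0, 60.6]
tcp_rot: [-3.142, -0.0, -0.044]
ft_force: [-0.5, -0.2, 0.4]
opening: 0.898
grip_force: 0.0
```

Request:
drive_tool([
  [[0,0,-0.05,0,0,0,0.9],[0,0,-0.15,0,0,0,1],[0,0,-0.2,0,0,0,1],[0,0,0,0,0,0,1]],
])

```text
t: 22.05
eef_pos: [575.6, -224.7, 165.1]
tcp_rot: [3.139, -0.007, -0.044]
ft_force: [-0.7, 0.4, -0.8]
opening: 1.0
grip_force: 0.0
```

```bash
python3 plan.py "[(541,-0.3,156,123.8,12)]" 1
```

```text
t 22.05 pos [ 575.64 -224.69  165.12] yaw -2.50 tilt [179.83  -0.38] F [-0.73  0.37 -0.82] open 1.000 grip 0.0 q [-0.48  0.55  1.65  0.    0.93  1.14]
[-0.015, -0.074, 0.003, 0.0002, -0.0, -0.0585, 1.0] ,
[-0.001, -0.076, 0.003, 0.0002, -0.0, -0.0585, 1.0] ,
[0.013, -0.075, 0.003, 0.0002, -0.0, -0.0585, 1.0] ,
[0.026, -0.071, 0.003, 0.0002, 0.0, -0.0585, 1.0] ,
[0.039, -0.065, 0.003, 0.0003, 0.0, -0.0585, 1.0] ,
[0.05, -0.057, 0.003, 0.0002, 0.0, -0.0585, 1.0] ,
[0.059, -0.047, 0.003, 0.0003, 0.0, -0.0584, 1.0] ,
[0.067, -0.035, 0.003, 0.0002, 0.0, -0.0585, 1.0] ,
[0.072, -0.022, 0.003, 0.0003, 0.0, -0.0584, 1.0] ,
[0.075, -0.008, 0.003, 0.0002, 0.0, -0.0585, 1.0] ,
[0.076, 0.005, 0.003, 0.0003, 0.0, -0.0584, 1.0] ,
[0.073, 0.019, 0.002, 0.0002, 0.0, -0.0585, 1.0] ,
--
```

Request:
drive_tool([
  [[-0.015,-0.074,0.003,0,0,-0.0585,1],[-0.001,-0.076,0.003,0,0,-0.0585,1],[0.013,-0.075,0.003,0,0,-0.0585,1],[0.026,-0.071,0.003,0,0,-0.0585,1],[0.039,-0.065,0.003,0,0,-0.0585,1]],
])

```text
t: 22.68
eef_pos: [559.3, -129.7, 156.5]
tcp_rot: [-3.141, 0.0, 0.881]
ft_force: [0.9, -0.8, 0.2]
opening: 0.999
grip_force: 0.0
```

Request:
drive_tool([
  [[0.05,-0.057,0.003,0,0,-0.0585,1],[0.059,-0.047,0.003,0,0,-0.0584,1],[0.067,-0.035,0.003,0,0,-0.0585,1],[0.072,-0.022,0.003,0,0,-0.0584,1],[0.075,-0.008,0.003,0,0,-0.0585,1]],
])

```text
t: 23.3
eef_pos: [544.9, -36.4, 152.8]
tcp_rot: [-3.141, -0.0, 1.799]
ft_force: [0.1, -0.2, -0.2]
opening: 1.003
grip_force: 0.0
```

Request:
drive_tool([
  [[0.076,0.005,0.003,0,0,-0.0584,1],[0.073,0.019,0.002,0,0,-0.0585,1],[0,0,0,0,0,0,1],[0,0,0,0,0,0,1]],
])

```text
t: 23.8
eef_pos: [539.6, -0.1, 151.8]
tcp_rot: [-3.142, -0.0, 2.157]
ft_force: [0.4, -0.5, -0.3]
opening: 0.999
grip_force: 0.0
```

```bash
python3 chk.py "[(541,-0.3,54.4,123.8,4)]" pics/g4.png; python3 - <<'E'
from fit import *
t=env.read_camera("top"); print(fitbox([t],574.5,-224,np.deg2rad(-92.5),z0=6))
E
```

```text
t 23.80 pos [539.57  -0.11 151.75] yaw 123.57 tilt [-180.   -0.] F [ 0.41 -0.49 -0.27] open 0.999 grip 0.0 q [-0.12  0.47  1.86 -0.    0.81 -0.71]
[-0.001, 0.001, 0.097, -0.0, -0.0, -0.0003, 0.3] ,
[-0.001, 0.001, 0.097, -0.0, -0.0, -0.0003, 0.3] ,
[-0.001, 0.001, 0.098, -0.0, -0.0, -0.0003, 0.3] ,
[-0.001, 0.001, 0.097, -0.0, -0.0, -0.0004, 0.3] ,
--
315 166
246 243
(np.float64(547.4428865786173), np.float64(-223.7071014287447), np.float64(-46.20402514074923), np.float64(0.6405096660808436))
```

View pics/g4.png

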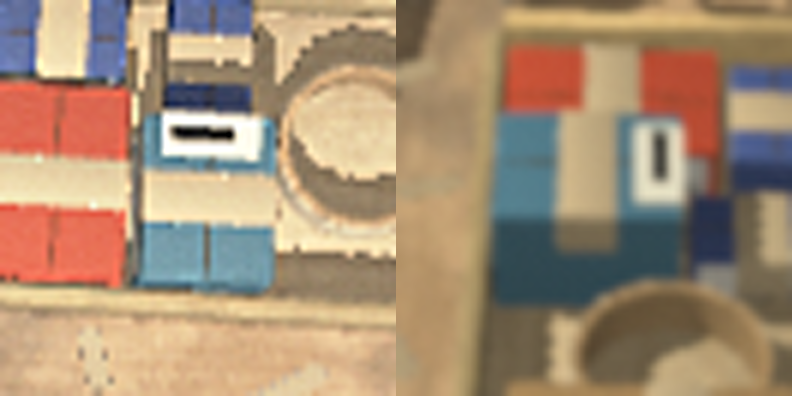

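Q sits in the gap, level, with its neighbours unmoved. Next I grasp P.

Request:
drive_tool([
  [[-0.004,0.003,0.15,0,0,0,1],[0,0,0.15,0,0,0,1],[0,0,0.09,0,0,0,1],[0,0,0,0,0,0,1],[0,0,0,0,0,0,0.3]],
])

```text
t: 24.58
eef_pos: [541.1, -0.4, 55.1]
tcp_rot: [3.141, 0.001, 2.16]
ft_force: [-0.6, -0.2, 1.3]
opening: 0.941
grip_force: 0.0
```

Request:
drive_tool([
  [[0,0,0,0,0,0,0.3],[0,0,0,0,0,0,0.3],[0,0,0,0,0,0,0.3],[0,0,0,0,0,0,0.3],[0,0,0,0,0,0,0.3]],
])

```text
t: 25.2
eef_pos: [540.8, -0.1, 54.8]
tcp_rot: [3.141, 0.0, 2.161]
ft_force: [-1.3, -0.4, 5.8]
opening: 0.651
grip_force: 30.0
```

Request:
drive_tool([
  [[0,0,-0.04,0,0,0,0.3],[0,0,-0.1,0,0,0,0.3],[0,0,-0.15,0,0,0,0.3],[0,0,-0.11,0,0,0,0.3],[0,0,-0.04,0,0,0,0.3]],
])

```text
t: 25.82
eef_pos: [540.9, -0.1, 165.9]
tcp_rot: [3.14, 0.001, 2.161]
ft_force: [-0.1, -0.2, -4.0]
opening: 0.652
grip_force: 30.0
```

```bash
python3 - <<'E'
from plan import *
# stand yaw from repeated detections, both cameras, and gap check
for n in("scan_window","stand"):
    for cam in("top","side"):
        p=env.read_camera(cam); print(n,cam,[(round(r["score"],2),w(p,r["at"])) for r in env.place_of(n,p)[:1]])
p=env.read_camera("top")
print("placed corners",[ray(p,315+(x+.5)/6-.5,166+(y+.5)/6-.5,61)[:2] for x,y in((138,285),(270,290),(268,115),(144,113))])
plan([(487,246,162,45,13)],.3)
p=env.read_camera("top");u,v=[int(round(k)) for k in proj(p,[600,360,140])];q=p["color"][max(v-50,0):v+50,max(u-60,0):u+60]
s=env.read_camera("side");u,v=[int(round(k)) for k in proj(s,[600,360,120])];r=s["color"][v-50:v+50,u-60:u+60]; print(u-60,v-50)
f=lambda a:cv2.resize(a,(400,int(400*a.shape[0]/a.shape[1])),interpolation=cv2.INTER_CUBIC)
a,b=f(q),f(r);h=min(len(a),len(b));cv2.imwrite("pics/st.png",np.hstack([a[:h],b[:h]]))
E
```

```text
scan_window top [(0.96, array([569.83, 328.05, 140.  ]))]
scan_window side [(0.82, array([576.31, 326.39, 144.81]))]
stand top [(0.69, array([633.12, 388.68,  -2.58]))]
stand side [(0.94, array([626.44, 391.92,   1.3 ]))]
placed corners [array([ 532.12, -190.63]), array([ 530.67, -252.03]), array([ 613.72, -252.22]), array([ 613.75, -193.84])]
t 26.27 pos [540.48  -0.07 163.61] yaw 123.80 tilt [-179.94   -0.05] F [ 1.13 -0.06 -4.41] open 0.651 grip 30.0 q [-0.12  0.46  1.84  0.    0.84 -0.71]
[0.072, 0.028, 0.001, -0.0, -0.0, 0.0337, 0.3] ,
[0.075, 0.021, 0.0, -0.0, -0.0, 0.0337, 0.3] ,
[0.076, 0.013, 0.001, -0.0, 0.0, 0.0337, 0.3] ,
[0.077, 0.004, 0.0, -0.0, 0.0, 0.0337, 0.3] ,
[0.077, -0.004, 0.001, -0.0, 0.0, 0.0337, 0.3] ,
[0.077, -0.012, 0.0, -0.0001, 0.0, 0.0337, 0.3] ,
[0.075, -0.02, 0.001, -0.0, 0.0, 0.0337, 0.3] ,
[0.072, -0.028, 0.0, -0.0001, 0.0, 0.0336, 0.3] ,
[0.069, -0.035, 0.001, -0.0, 0.0, 0.0337, 0.3] ,
[0.065, -0.042, 0.0, -0.0001, 0.0, 0.0336, 0.3] ,
[0.061, -0.049, 0.001, -0.0, 0.0, 0.0337, 0.3] ,
[0.055, -0.055, 0.0, -0.0001, 0.0, 0.0336, 0.3] ,
[0.049, -0.06, 0.001, -0.0, 0.0001, 0.0337, 0.3] ,
--
222 95
```

View pics/st.png

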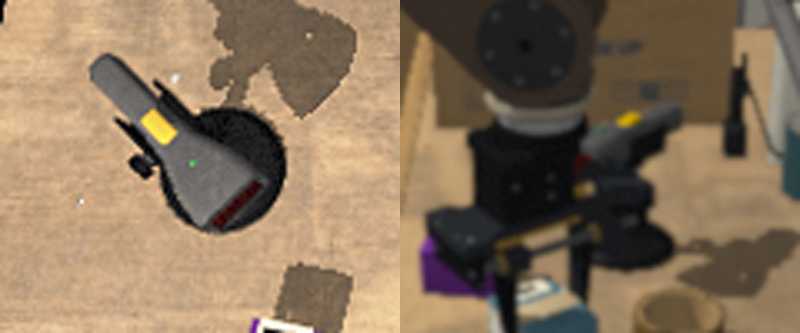

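Request:
drive_tool([
  [[0.072,0.028,0,0,0,0.0337,0.3],[0.075,0.021,0,0,0,0.0337,0.3],[0.076,0.013,0,0,0,0.0337,0.3],[0.077,0.004,0,0,0,0.0337,0.3],[0.077,-0.004,0,0,0,0.0337,0.3]],
])

```text
t: 27.0
eef_pos: [519.9, 94.9, 164.2]
tcp_rot: [-3.141, -0.0, 1.628]
ft_force: [0.7, -0.0, -3.4]
opening: 0.651
grip_force: 30.0
```

Request:
drive_tool([
  [[0.077,-0.012,0,0,0,0.0337,0.3],[0.075,-0.02,0,0,0,0.0337,0.3],[0.072,-0.028,0,0,0,0.0336,0.3],[0.069,-0.035,0,0,0,0.0337,0.3],[0.065,-0.042,0,0,0,0.0336,0.3]],
])

```text
t: 27.62
eef_pos: [499.2, 189.6, 164.2]
tcp_rot: [-3.141, 0.0, 1.099]
ft_force: [0.9, -0.3, -3.4]
opening: 0.65
grip_force: 30.0
```

Request:
drive_tool([
  [[0.061,-0.049,0,0,0,0.0337,0.3],[0.055,-0.055,0,0,0,0.0336,0.3],[0.049,-0.06,0,0,0,0.0337,0.3],[0,0,0,0,0,0,0.3],[0,0,0,0,0,0,0.3]],
])

```text
t: 28.25
eef_pos: [487.3, 245.7, 164.2]
tcp_rot: [-3.142, 0.0, 0.787]
ft_force: [-0.3, -0.1, -4.5]
opening: 0.65
grip_force: 30.0
```

```bash
python3 - <<'E'
from plan import *
plan([(487.4,244.4,162.7,45,1)],.3)
ims=[]
for cam in("top","side"):
    p=env.read_camera(cam)
    for n in("scan_window","box_a_label","box_a"): print(cam,n,[(round(r["score"],2),w(p,r["at"])) for r in env.place_of(n,p)[:3]])
    u,v=[int(round(k)) for k in proj(p,[550,300,120])];q=p["color"][max(v-50,0):v+50,max(u-50,0):u+50];ims.append(cv2.resize(q,(400,400),interpolation=cv2.INTER_CUBIC))
cv2.imwrite("pics/end.png",np.hstack(ims))
E
```

```text
t 28.25 pos [487.28 245.75 164.23] yaw 45.10 tilt [-180.      0.02] F [-0.26 -0.12 -4.53] open 0.650 grip 30.0 q [ 0.35  0.46  1.83 -0.    0.85  1.13]
[-0.003, 0.004, 0.006, -0.0, 0.0001, 0.0006, 0.3] ,
--
top scan_window [(0.7, array([570.86, 328.33, 142.72]))]
top box_a_label [(0.65, array([ 611.5 , -227.35,   39.97]))]
top box_a [(0.98, array([413.26, -57.89,   1.21])), (0.85, array([ 571.89, -222.25,    7.75])), (0.66, array([ 444.04, -445.46,    2.47]))]
side scan_window [(0.79, array([571.11, 326.43, 145.57]))]
side box_a_label [(0.66, array([ 615.13, -227.51,   41.19])), (0.62, array([483.56, 305.15,  37.72]))]
side box_a [(0.76, array([445.21, 315.63,   5.1 ])), (0.57, array([483.28, 249.09, 112.59]))]
```

View pics/end.png

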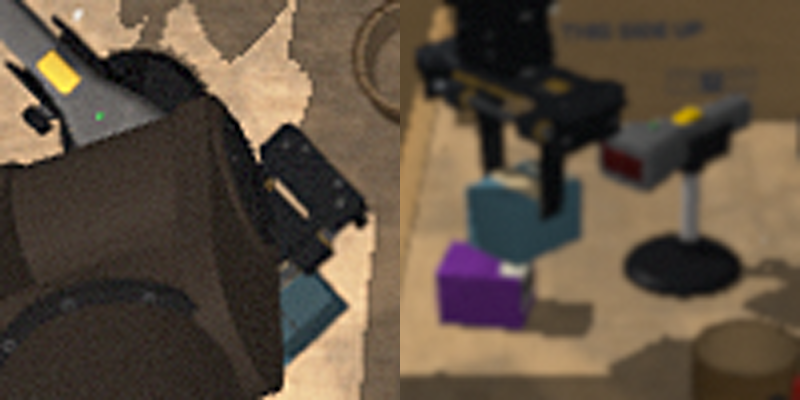

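```bash
python3 -c "
from cell import env
print(env.state()['qvel']); print(env.job_done())"
```

```text
[ 0.00337855 -0.00048105  0.00078202 -0.00141172 -0.00064172  0.00360018]
the job is handed in; nothing more can be done
None
```

I handed the job in with the lighter box (about 1.2 N) let go in the tray gap and the heavier one (about 3.6 N) held level and still with its sticker end about 78 mm in front of the scanner window; the hand-in gave no verdict.

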